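# Knock home two dowels, then hold the rail over them for gluing

### The arm

A 6-joint arm with a two-finger parallel gripper is mounted at the origin on a cart in front of the work surface, level with it; the furniture and walls round the work are solid. World frame = base frame: x ahead of the robot, y to its left, z up, the work surface at z = 0. Lengths are in mm, angles in rad, forces in N, time in s.
With the tool pointing down it reaches from about 275 to 750 mm from the base axis. Payload 10.2 kg.
Tool frame: the origin (TCP) lies on the centre line of the jaws, within the pads' length; the fingertips stand 19 mm ahead of it and the grasp point (between the pads) is the TCP; z points along the fingers, y is the line along which they close (so a half turn about z gives the same grasp; the last joint's range is limited). The gripper opens to 85 mm and grips with 20 to 120 N. Pads are 22 mm wide; open, the fingers measure 114 mm over their backs; the gripper's body (76 mm by 85 mm) begins 54 mm behind the grasp point. The pads swing forward as they close: fully open they stand 13 mm farther back than shut.
Start: joints at [1.009, 0.313, 1.498, -0, 1.331, -0.223], TCP at [174.5, 495.158, 250.294] pointing down, gripper open.
Joint ranges: [-2.94, 2.94], [-0.97, 2.17], [0.19, 2.56], [-1.23, 4.37], [0.02, 3.11], [-2.88, 2.88]. Speed limits (rad/s): [2.39, 2.39, 3.01, 3.14, 3.14, 3.14].

### API

Orientations are given as a unit quaternion [w, x, y, z].
In Python, from rig import sense, capture, finish_job, regions_of, mark_of gives the robot as it stands.
- The arm moves only by the tool jog_arm, never from a script. Its argument "series" is text: rows parted by semicolons, each of 7 numbers parted by spaces: the shift along the tool's x, y, z in units of 0.4 m (1.0 is 0.4 m), then the turn, a rotation vector about the tool's x, y, z in units of pi/2 rad (1.0 is pi/2 rad), then the opening, from -1 (shut) to 1 (fully open). A call has 1 to 20 rows; each row is the pose to reach, as a shift and turn from the pose commanded when the call began, along the tool's axes at that moment; what a row does not reach only later rows make up. A row lasts 1/8 s, in which the tool goes at most 62.5 mm and 10.7 degrees, less where a joint would pass 70% of its speed; a pose out of reach is approached as far as the arm can. A call with a number of a shift or a turn outside -1 to 1 is refused whole. A call with a gripper value outside its range is refused whole. The fingers move at their own pace and stop on an object; "grip_force" is the grip in N (left out, the last holds). Time passes only in rows, so rows that repeat a pose let the fingers close. It gives the time, the measured TCP pose, the force, the opening and the grip force at its end, in the units of the state.
- sense(): the state, without advancing time (a new reading comes with each control period).
- capture(name): name is "scene" or "top" or "wrist"; returns a dict with "img" (384x512x3 uint8, red, green, blue), "intrinsics" (3x3 intrinsics, pixels), "R" (3x3) and "t" (3): a world point X has camera coordinates R X + t. Camera axes: x right, y down, z forward; pixel columns grow to the right and rows downward; lengths in mm; the calibration is good to about 2 mm. A picture is of the moment at which its call begins. There is no depth.
- finish_job(): hands the job in; it is judged then, once.
Trained networks look in a picture, given as the dict that the camera call returned (one of the last four; its "shot" number tells which), for a name from the list of things; names that differ only in an ending like _2 or _b are one class to them, and where a whole thing is asked for, a point or a joint stands for the part that bears it (a point fixed in the world has none). Each returns a list of dicts, best first, with "confidence" (0 to 1); they miss things now and then, are a little off and sometimes report something else, mostly with a low value. They report only what shows in the picture. A call takes as long as a camera call. They do not tell look-alikes from the thing itself.
- regions_of(label, picture): "region" (384x512 bool, what is visible of it) and "point" ([row, column] in pixels, amid what is visible of it).
- mark_of(label, picture): "point" ([row, column] in pixels: a listed point, or the origin of a listed thing).
The state is a dict: "time_s": time; "joints": joint angles; "dq": joint speeds; "tau": joint torques, N m; "eef_pos": TCP position; "ee_rot": TCP orientation; "force": force on the tool from outside, world axes, zero at the start; "wrist_torque": the same for the moment, N m; "grip_width": opening from 0.0 (shut) to 1.0 (fully open); "grip_force": force on a finger pad.
Only numpy, scipy, OpenCV 4.12 (cv2) and the standard library are available. Lean on these libraries where they do the work, as an engineer would, in place of code of your own. Each camera call takes 0.05 s, during which the arm holds its last target. There are 200 camera calls.

### The job

Knock both dowels in the rack's foot board fully home, using only the rubber mallet on them, and put the mallet back on the bench clear of the board. Then carry the rail over the jars without disturbing them or the glue bottle, and hold it level above the foot, its two wide end holes lined up with the dowels (either way round) and its underside about a centimetre above their tops, so that I can brush on the glue. The rail must never touch the dowels or the foot; finish while still holding it there.

Things in the scene. Friction and masses are not known exactly. Their poses are not given: they have to be found in the camera images.
- rack_foot: foot of the rack, fixed: plywood board 90 (x) x 170 (y) x 18 mm on a 125 x 205 x 3 mm black rubber mat; board top 21 mm above the origin. Origin: centre of the mat's underside, on the bench; y runs along the board through both dowels, which stand upright on its centre line at y = -50 mm and +50 mm, x = 0. A dowel that is fully home stands 14 mm above the board (top 35 mm above the origin)
- dowel_left_top (a point): centre of the upper end of the dowel at the foot's y = +50 mm: light wood, 12 mm thick, starting 26 to 38 mm above the board. A tight fit: it moves down under more than about 8 N, stays where it is left and stops dead when home; a dark pencil ring 14 mm below its upper end then meets the board
- dowel_right_top (a point): the same for the dowel at the foot's y = -50 mm
- dowel_left (a joint): how far the left dowel has been driven, m: starts at 0.006 to 0.018, 0.030 is fully home against its stop (0.0275 or more counts)
- dowel_right (a joint): the same for the right dowel
- mallet: mallet, 0.32 kg, standing on the flat striking face of its black rubber head, a cylinder 54 mm across, 80 mm tall. Origin: centre of that lower face (flat to radius 24 mm); z up the head. Wooden handle level, toward the mallet's -x: axis 40 mm above the origin, 20 mm wide (y), 26 mm high, out to x = -160 mm; its last 30 mm are 24 x 30 mm
- mallet_grip (a point): a good point to take the handle from above, fingers closing along the mallet's y: on the handle's centre line, 50 mm from the head's axis (mallet x = -50, z = 40 mm)
- rail: rail of the rack, brown wooden bar 44 (x) x 150 (y) x 22 mm (z) lying flat, 0.11 kg; two 13 mm holes right through at y = -50 and +50 mm, three 6 mm stick holes between them. Origin: centre of its underside. Take it across its 44 mm width
- jar_silver: screw-top jar of silver glitter, black lid, 62 mm across, 86 mm tall, standing between rail and foot; origin: centre of its underside. Leave it alone
- jar_gold: screw-top jar of gold glitter, white lid, 62 mm across, 86 mm tall; origin: centre of its underside. Leave it alone
- glue: white glue bottle, 49 mm across, 139 mm tall with its nozzle; origin: centre of its underside. Leave it alone
Not all that is in view belongs to the job. What is shaped like the mallet but turquoise is not meant.

How it is judged (in metres and radians):
On the way, in this order (a step that is already met when the one before it is completed fails the run):
1. both dowels are home, the mallet in the gripper (value of joint each of dowel_left, dowel_right above 0.0275 m and contact force between the fingers and mallet above 1 N), for 0.1 s.
2. the mallet is back on the bench, let go, off the foot (contact force between the fingers and mallet below 0.1 N and contact force between mallet and rack_foot below 0.1 N and height (world z) of mallet_grip below 0.06 m and linear speed of mallet below 0.03 m/s), for 0.2 s.
At the end, for the whole second after the job is handed in: Dowels within 2.5 mm of home; mallet let go on the bench, off the foot; rail held in the fingers, still, level within 0.07 rad, centred over the foot within 6 mm, along the dowel line within 0.08 rad (either way round), underside 3 to 20 mm above the dowel tops, touching neither foot nor dowels (all of step 2 and value of joint each of dowel_left, dowel_right above 0.0275 m and contact force between the fingers and rail above 1 N and contact force between rail and rack_foot below 0.1 N and contact force between rail and mallet below 0.1 N and horizontal distance between rail and rack_foot below 0.006 m and angle between the y axis of rail and the y axis of rack_foot, either way round below 0.08 rad and angle between rail's own z axis and vertical below 0.07 rad and z of rail in the frame of rack_foot between 0.038 and 0.055 m and linear speed of rail below 0.02 m/s); the arm keeps its last pose, push and grip.
It fails at once if the rail touches the foot or a dowel (contact force between rail and rack_foot above 0.5 N).
It fails at once if a dowel is pushed by the arm or the gripper instead of the mallet (contact force between any of the arm, the fingers and dowel_left above 1 N or contact force between any of the arm, the fingers and dowel_right above 1 N).
It fails at once if a jar or the glue bottle is shifted more than 20 mm or tipped (distance of any of jar_silver, jar_gold, glue from where it was at the start of the episode above 0.02 m or angle between any of jar_silver, jar_gold, glue's own z axis and vertical above 0.3 rad).
It also fails if it takes over 67 s, if anything falls off the work surface, if the arm or the gripper's body presses on something with over 40 N, if the wrist force passes 120 N, or if a joint passes its speed limit or range.

## Working session

There is one attempt and no reset: what is moved stays moved. The work goes in short steps, Python scripts to look and compute and a tool call to move; the robot and the scene stay as the last step left them, time stands still between calls to the robot, and variables do not carry over. Pictures are saved under pics/ and viewed, at most 10 in all, crops included, and the job is handed in when it is done.

Besides the shell and the picture viewer there is one more tool, called after "Emit:" by a JSON object that holds its "api" and its "payload". jog_arm: Moves the arm, as the interface text tells. Shifts and turns lie within -1 to 1; 1 stands for 0.4 m of shift or pi/2 rad of turn. Its arguments: {"type":"object","properties":{"series":{"type":"string"},"grip_force":{"type":"number"}},"required":["series"]}

```bash
mkdir -p pics; ls
cat > h.py <<'E'
import numpy as np, cv2
from rig import *
def ray(p,rc):
    K=np.array(p["intrinsics"]);R=np.array(p["R"]);t=np.array(p["t"])
    d=R.T@np.linalg.solve(K,[rc[1],rc[0],1.]); c=-R.T@t
    return c,d/np.linalg.norm(d)
def onz(p,rc,z):
    c,d=ray(p,rc); return c+d*(z-c[2])/d[2]
def tri(l):
    A=np.zeros((3,3));b=np.zeros(3);L=[ray(*q) for q in l]
    for c,d in L:
        M=np.eye(3)-np.outer(d,d);A+=M;b+=M@c
    X=np.linalg.solve(A,b)
    return X,max(np.linalg.norm((np.eye(3)-np.outer(d,d))@(X-c)) for c,d in L)
def proj(p,X):
    v=np.array(p["R"])@np.array(X,float)+np.array(p["t"]);u=np.array(p["intrinsics"])@v
    return u[1]/u[2],u[0]/u[2]
def save(p,name): cv2.imwrite("pics/"+name,cv2.cvtColor(np.ascontiguousarray(p["img"]),cv2.COLOR_RGB2BGR))
E
python3 - <<'E'
from h import *
s=capture("scene");t=capture("top")
im=np.hstack([s["img"],t["img"]]);im=cv2.resize(im,(800,300),interpolation=cv2.INTER_AREA)
save({"img":s["img"]},"s0.png");save({"img":t["img"]},"t0.png")
names=["rack_foot","dowel_left_top","dowel_right_top","mallet","mallet_grip","rail","jar_silver","jar_gold","glue"]
for n in names:
    for nm,p in(("s",s),("t",t)):
        print(n,nm,[(np.round(m["point"]).tolist(),round(m["confidence"],2),onz(p,m["point"],0).round()[:2].tolist()) for m in mark_of(n,p)[:3]])
for p in(s,t): print(-np.array(p["R"]).T@np.array(p["t"]))
print(sense())
E
```

```text
pics
rack_foot s [([198.0, 257.0], 0.98, [639.0, 185.0])]
rack_foot t [([179.0, 241.0], 0.9, [631.0, 178.0])]
dowel_left_top s [([186.0, 244.0], 0.42, [683.0, 285.0])]
dowel_left_top t []
dowel_right_top s []
dowel_right_top t []
mallet s [([211.0, 223.0], 0.74, [477.0, 241.0]), ([191.0, 154.0], 0.66, [417.0, 571.0])]
mallet t [([240.0, 135.0], 0.97, [417.0, 569.0]), ([223.0, 224.0], 0.85, [470.0, 242.0])]
mallet_grip s [([212.0, 221.0], 0.6, [469.0, 246.0]), ([181.0, 146.0], 0.55, [455.0, 663.0])]
mallet_grip t [([234.0, 227.0], 0.92, [428.0, 234.0]), ([243.0, 114.0], 0.83, [408.0, 646.0])]
rail s [([249.0, 336.0], 0.7, [537.0, -244.0])]
rail t [([202.0, 361.0], 0.89, [532.0, -266.0])]
jar_silver s [([226.0, 302.0], 0.93, [584.0, -69.0])]
jar_silver t [([188.0, 307.0], 0.63, [590.0, -69.0])]
jar_gold s [([212.0, 316.0], 0.61, [700.0, -66.0]), ([210.0, 218.0], 0.22, [471.0, 264.0])]
jar_gold t [([161.0, 304.0], 0.62, [694.0, -59.0])]
glue s [([223.0, 342.0], 0.88, [693.0, -189.0])]
glue t [([157.0, 337.0], 0.63, [704.0, -184.0])]
[-724.99672158 -747.13300825 1085.24798688]
[ 436.83912841  145.13784374 1567.40625741]
{'time_s': 1.0, 'joints': array([ 1.00858606e+00,  3.12893692e-01,  1.49769766e+00, -2.52768188e-06,
        1.33100554e+00, -2.23428563e-01]), 'dq': array([-0.00055097, -0.00069848,  0.00090294,  0.00026789,  0.00168239,
        0.00025864]), 'tau': array([-8.51379646e-04, -4.12185860e+01, -2.59896183e+01, -2.88944857e-04,
        5.73258767e-04,  5.00814349e-05]), 'eef_pos': array([174.5065836 , 495.15435184, 250.29828655]), 'ee_rot': array([ 3.23088850e-07,  1.68581657e-01,  9.85687691e-01, -2.42740775e-06]), 'force': array([ 0.48154135, -0.26295859,  1.01313413]), 'wrist_torque': array([-0.05044183, -0.02250208,  0.06310492]), 'grip_force': 0.0, 'grip_width': 0.9972314530411682}
```

View pics/s0.png

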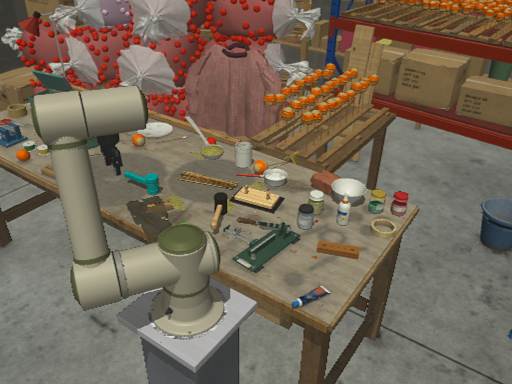

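View pics/t0.png

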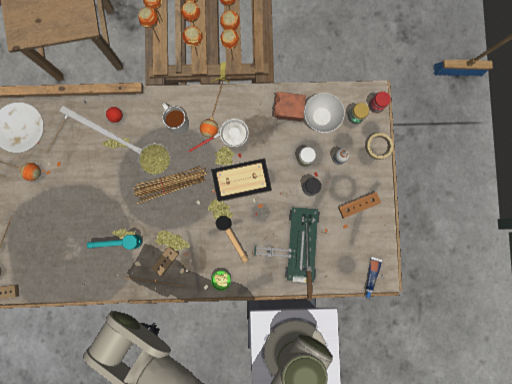

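The pictures show a black mallet at top (224,223) and a turquoise one at (242,133). The foot is at (179,241). The brown rail is at (205,360), with similar pieces at (262,167) and (291,8). The jars are at (155,307) and (186,312), and the glue is at (155,342). I'll enlarge the candidates.

Run:
```python
import cv2,numpy as np
t=cv2.imread("pics/t0.png");s=cv2.imread("pics/s0.png")
c=lambda im,r,q:cv2.resize(im[r-36:r+36,q-48:q+48],(400,300),interpolation=cv2.INTER_CUBIC)
cv2.imwrite("pics/c1.png",np.vstack([np.hstack([c(t,205,360),c(t,262,167)]),np.hstack([c(t,232,231),c(t,179,241)])]))
```

```text
(no output)
```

View pics/c1.png

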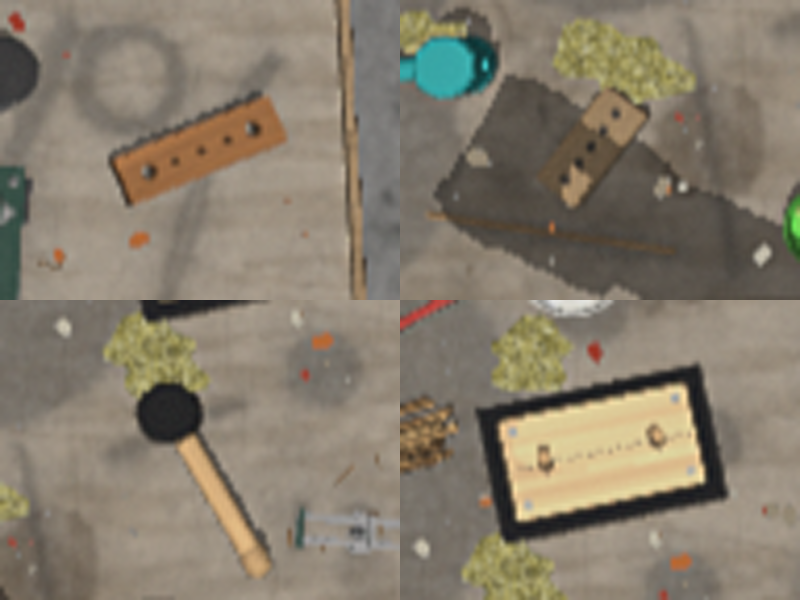

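Rail candidates: the one at top (205,360) is brown with two wide end holes and three small ones, so it fits. The piece at (262,167) has equal holes and a two-tone finish, and (291,8) is only partly in view. Mallets: the one at (224,223) has a black head and wooden handle, so it is the one meant. The turquoise one at (242,133) is not.

Next I'll work out the move to a wrist view over the mallet and foot.

```bash
cat >> h.py <<'E'
from scipy.spatial.transform import Rotation as Ro
def down(yaw):  # tool z down, tool x at yaw(deg)
    c,s=np.cos(np.radians(yaw)),np.sin(np.radians(yaw))
    return Ro.from_matrix(np.array([[c,s,0],[s,-c,0],[0,0,-1.]]))
def cur():
    s=sense();q=s["ee_rot"];return np.array(s["eef_pos"]),Ro.from_quat([q[1],q[2],q[3],q[0]])
def rows(targets,base=None):
    """targets: [(xyz,yaw)] -> printed 6 numbers, relative to base (pos,yaw) or measured pose"""
    p,R=cur() if base is None else (np.array(base[0],float),down(base[1]))
    for x,y in targets:
        d=R.inv().apply(np.array(x)-p)/400;w=(R.inv()*down(y)).as_rotvec()/(np.pi/2)
        print(" ".join("%.4f"%v for v in np.r_[d,w]))
E
python3 - <<'E'
from h import *
w=capture("wrist");p,R=cur()
print("cam in tool",R.inv().apply(-np.array(w["R"]).T@np.array(w["t"])-p), "axis",R.inv().apply(np.array(w["R"])[2]),np.array(w["intrinsics"])[0])
rows([((480,215,380),210.6)])
E
```

```text
cam in tool [  70.83823862   -0.30344342 -123.76322095] axis [-2.74331237e-01  4.51951517e-04  9.61635153e-01] [337.37316783   0.         256.75230001]
-0.9531 -0.4067 -0.3243 -0.0000 -0.0000 -0.5557
```

Emit:
{"api": "jog_arm", "payload": {"series": "-0.953 -0.407 -0.324 0 0 -0.556 1;-0.953 -0.407 -0.324 0 0 -0.556 1;-0.953 -0.407 -0.324 0 0 -0.556 1;-0.953 -0.407 -0.324 0 0 -0.556 1;-0.953 -0.407 -0.324 0 0 -0.556 1;-0.953 -0.407 -0.324 0 0 -0.556 1;-0.953 -0.407 -0.324 0 0 -0.556 1;-0.953 -0.407 -0.324 0 0 -0.556 1;-0.953 -0.407 -0.324 0 0 -0.556 1;-0.953 -0.407 -0.324 0 0 -0.556 1;-0.953 -0.407 -0.324 0 0 -0.556 1;-0.953 -0.407 -0.324 0 0 -0.556 1"}}

```text
time_s: 2.55
eef_pos: [479.4, 215.5, 379.9]
ee_rot: [-0.0, -0.265, 0.964, 0.0]
force: [-0.3, -0.4, 0.0]
grip_width: 1.004
grip_force: 0.0
```

Run:
```python
from h import *
w=capture("wrist");save(w,"w1.png");print(cur()[0],sense()["joints"].round(2))
for n in ["rack_foot","dowel_left_top","dowel_right_top","mallet","mallet_grip"]:
    print(n,[(np.round(m["point"],1).tolist(),round(m["confidence"],2)) for m in mark_of(n,w)[:3]])
import pickle;pickle.dump({k:np.array(w[k]) for k in("img","intrinsics","R","t")},open("w1.pkl","wb"))
# next view position
rows([((520,130,330),210.6)])
```

```text
[479.50500871 215.39632947 379.91828778] [ 0.2   0.26  1.23  0.    1.65 -1.91]
rack_foot [([216.2, 189.7], 0.73), ([216.0, 146.5], 0.48)]
dowel_left_top [([150.0, 278.1], 0.69), ([241.2, 213.8], 0.58)]
dowel_right_top [([217.2, 144.1], 0.41)]
mallet [([150.8, 275.2], 0.74), ([222.6, 471.6], 0.62)]
mallet_grip [([114.0, 279.2], 0.72)]
0.0219 -0.2340 0.1247 0.0000 -0.0000 0.0004
```

View pics/w1.png

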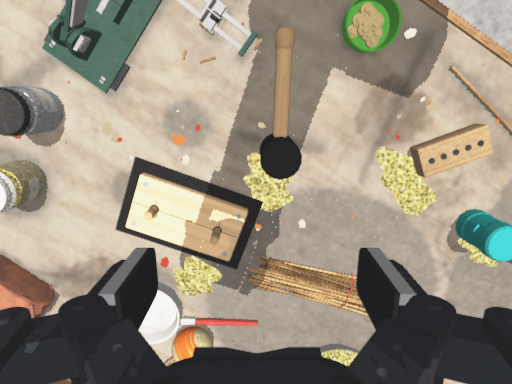

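The mallet head is at about (156,280) with its handle running up to (38,285). The dowels are at (211,152) and (233,216), the right and left ones. Taking a second view for triangulation.

Emit:
{"api": "jog_arm", "payload": {"series": "0.022 -0.234 0.125 0 0 0 1;0.022 -0.234 0.125 0 0 0 1;0.022 -0.234 0.125 0 0 0 1;0.022 -0.234 0.125 0 0 0 1;0.022 -0.234 0.125 0 0 0 1"}}

```text
time_s: 3.48
eef_pos: [519.9, 130.8, 330.7]
ee_rot: [0.001, -0.265, 0.964, -0.0]
force: [0.1, -0.0, 0.3]
grip_width: 0.996
grip_force: 0.0
```

Run:
```python
from h import *
import pickle
w=capture("wrist");save(w,"w2.png");print(cur()[0])
pickle.dump({k:np.array(w[k]) for k in("img","intrinsics","R","t")},open("w2.pkl","wb"))
w1=pickle.load(open("w1.pkl","rb"))
for n in ["rack_foot","dowel_left_top","dowel_right_top","mallet","mallet_grip"]:
    print(n,[(np.round(m["point"],1).tolist(),round(m["confidence"],2)) for m in mark_of(n,w)[:3]])
R=regions_of("rack_foot",w)
print([(r["point"],r["confidence"],r["region"].sum()) for r in R])
a=cv2.resize(w1["img"][120:280,100:320],(440,320),interpolation=cv2.INTER_CUBIC)
b=w["img"]
# project guess of dowels & mallet into view 2 to crop
for z in(45,55):
  print(proj(w,onz(w1,(211,152),z)),proj(w,onz(w1,(233,216),z)))
g=onz(w1,(219,185),40);r,c=map(int,proj(w,g));print(r,c)
crop=lambda im,r,c:cv2.resize(im[max(0,r-50):r+50,max(0,c-66):c+66],(792//2*1,300),interpolation=cv2.INTER_CUBIC)
cv2.imwrite("pics/c2.png",cv2.cvtColor(np.vstack([cv2.resize(w1["img"][170:270,100:280],(792,440)[:2],interpolation=cv2.INTER_CUBIC)[:300] if 0 else np.hstack([crop(w1["img"],219,185),crop(b,r,c)]),np.hstack([crop(w1["img"],130,280),crop(b,*map(int,proj(w,onz(w1,(130,280),60))))])]),cv2.COLOR_RGB2BGR))
print(r-50,max(0,c-66),[int(v) for v in proj(w,onz(w1,(130,280),60))])
```

```text
[519.841327   130.75315723 330.58274258]
rack_foot [([232.6, 247.8], 0.96)]
dowel_left_top [([260.7, 282.0], 0.58)]
dowel_right_top [([235.9, 209.7], 0.64)]
mallet [([159.7, 347.4], 0.93), ([263.0, 277.3], 0.71)]
mallet_grip [([127.5, 359.7], 0.68)]
[]
(np.float64(229.13158874583186), np.float64(213.24466252906535)) (np.float64(252.96587914758757), np.float64(282.3714654089927))
(np.float64(229.5898947157233), np.float64(214.74792183320307)) (np.float64(253.46804910102335), np.float64(283.9983073751984))
237 248
187 182 [141, 363]
```

View pics/c2.png

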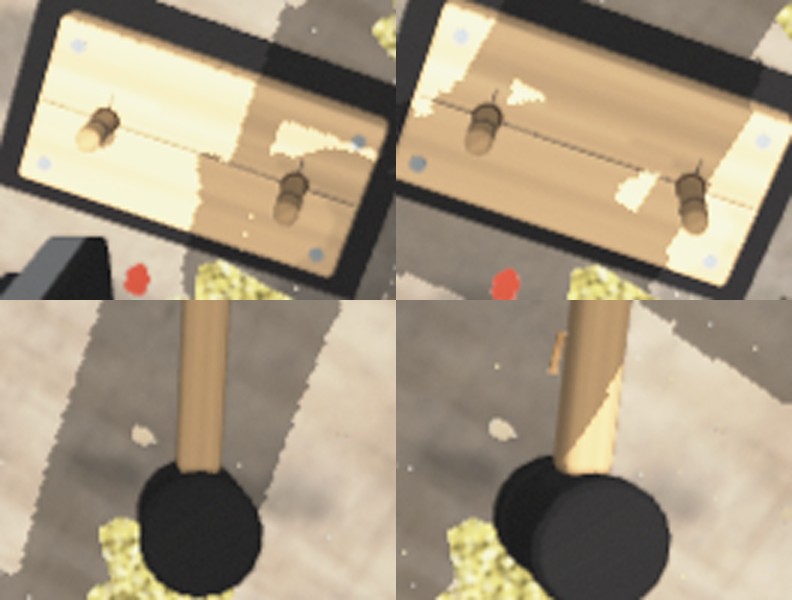

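The dowel tops are at about (215,149)/(239,215) in view 1 and (234,210)/(260,281) in view 2. The mallet head's top centre is at (158,281) in view 1 and (171,365) in view 2. Triangulating these.

Run:
```python
from h import *
import pickle
a=pickle.load(open("w1.pkl","rb"));b=pickle.load(open("w2.pkl","rb"))
dr=tri([(a,(215,149)),(b,(234.3,209.7))]);dl=tri([(a,(239.3,214.7)),(b,(260,281.3))]);h=tri([(a,(158.3,280.7)),(b,(171,365.3))])
print("R",dr,"L",dl,"head top",h)
v=dl[0]-dr[0];print("foot centre",(dl[0]+dr[0])[:2]/2,"yaw y-axis",np.degrees(np.arctan2(-v[0],v[1])),"d",np.linalg.norm(v[:2]))
# mallet axis from view pts at z=53
for p,l in((a,[(50,283.5),(80,281.7),(136.7,281)]),(b,[(91,365.3),(147,360)])):
    P=[onz(p,q,48)[:2] for q in l];print([x.round(1) for x in P],"head@80",onz(p,(158.3,280.7) if p is a else (171,365.3),80)[:2])
    for x in P: d=h[0][:2]-x;print(np.degrees(np.arctan2(d[1],d[0])))
# board corners at z=21 from colour: board quad
for p in(a,b):
  print([onz(p,q,z)[:2].round(1) for q,z in (((215,149),45),((239.3,214.7),45))] if p is a else 0)
```

```text
R (array([637.84917182, 130.65211599,  46.93102146]), np.float64(0.5128081110993422)) L (array([621.02008717, 229.45533086,  49.76737714]), np.float64(0.005922683508206221)) head top (array([466.84458143, 245.06423475,  74.74574142]), np.float64(1.054290915263737))
foot centre [629.43462949 180.05372342] yaw y-axis 9.66638311110744 d 100.2262109328597
[array([352.6, 180.3]), array([384.1, 197.2]), array([445.9, 234.5])] head@80 [467.22338752 244.67615027]
29.554563109048576
30.04628102245103
26.771002913539448
[array([389.7, 199.9]), array([445.6, 232.3])] head@80 [465.77412616 242.54546238]
30.364834937634427
30.998373592142965
[array([638.2, 130.4]), array([623.2, 230. ])]
0
```

Run:
```python
from h import *
rows([((423.8,219,130),210.3),((423.8,219,41),210.3)])
```

```text
0.0936 0.3138 0.5000 -0.0000 0.0001 0.0039
0.0936 0.3138 0.7225 -0.0000 0.0001 0.0039
```

Emit:
{"api": "jog_arm", "payload": {"series": "0.094 0.314 0.5 0 0 0.004 1;0.094 0.314 0.5 0 0 0.004 1;0.094 0.314 0.5 0 0 0.004 1;0.094 0.314 0.5 0 0 0.004 1;0.094 0.314 0.5 0 0 0.004 1;0.094 0.314 0.5 0 0 0.004 1;0.094 0.314 0.62 0 0 0.004 1;0.094 0.314 0.7225 0 0 0.004 1;0.094 0.314 0.7225 0 0 0.004 1;0.094 0.314 0.7225 0 0 0.004 1;0.094 0.314 0.7225 0 0 0.004 -1;0.094 0.314 0.7225 0 0 0.004 -1;0.094 0.314 0.7225 0 0 0.004 -1;0.094 0.314 0.7225 0 0 0.004 -1;0.094 0.314 0.7225 0 0 0.004 -1;0.094 0.314 0.7225 0 0 0.004 -1;0.094 0.314 0.7225 0 0 0.004 -1;0.094 0.314 0.7225 0 0 0.004 -1", "grip_force": 110}}

```text
time_s: 6.08
eef_pos: [423.8, 218.8, 41.3]
ee_rot: [0.0, -0.261, 0.965, -0.0]
force: [-1.5, -1.0, 5.9]
grip_width: 0.218
grip_force: 107.1
```

Run:
```python
from h import *
print(cur()[0],sense()["force"],sense()["grip_width"])
w=capture("wrist");t=capture("top")
r=[(m["point"],m["confidence"],onz(t,m["point"],0)[:2]) for m in mark_of("mallet",t)[:2]];print(r)
# lift to z=160, yaw so that mallet yaw=9.7 => tool 189.7; head above left dowel (621,229.5)
u=np.array([np.cos(np.radians(9.7)),np.sin(np.radians(9.7))])
for d in((621,229.5),(637.9,130.7)):
    print(np.array(d)-50*u)
rows([((423.8,219,140),210.3),((*(np.array((621,229.5))-50*u),140),189.7)])
```

```text
[423.83291944 218.80217281  41.33620905] [-1.52841107 -1.02987581  5.87235199] 0.21765764632956672
[([239.8, 136.5], 0.64, array([416.39231714, 564.89878582])), ([221.0, 223.8], 0.47, array([476.32932521, 244.13501709]))]
[571.71482655 221.07553102]
[588.61482655 122.27553102]
-0.0002 0.0005 -0.2466 -0.0002 0.0003 -0.0003
-0.3222 -0.1815 -0.2464 -0.0001 0.0003 0.2286
```

Emit:
{"api": "jog_arm", "payload": {"series": "0 0 -0.1 0 0 0 -1;0 0 -0.246 0 0 0 -1;0 0 -0.246 0 0 0 -1;-0.322 -0.182 -0.246 0 0 0.229 -1;-0.322 -0.182 -0.246 0 0 0.229 -1;-0.322 -0.182 -0.246 0 0 0.229 -1;-0.322 -0.182 -0.246 0 0 0.229 -1;-0.322 -0.182 -0.246 0 0 0.229 -1;-0.322 -0.182 -0.246 0 0 0.229 -1;-0.322 -0.182 -0.246 0 0 0.229 -1"}}

```text
time_s: 7.48
eef_pos: [571.2, 221.0, 139.4]
ee_rot: [-0.0, -0.084, 0.996, 0.0]
force: [0.6, -0.6, -1.9]
grip_width: 0.213
grip_force: 108.4
```

Run:
```python
from h import *
p,R=cur();print(p,sense()["force"],sense()["wrist_torque"])
w=capture("wrist");s=capture("scene");t=capture("top")
c=lambda im,r,q:cv2.resize(im[r-45:r+45,q-60:q+60],(400,300),interpolation=cv2.INTER_CUBIC)
save({"img":np.hstack([cv2.resize(w["img"],(400,300)),c(s["img"],195,255)])},"g1.png")
rows([((571.7,221,96),189.7),((571.7,221,76),189.7)])
```

```text
[571.17054406 220.99398837 139.44935704] [ 0.56498323 -0.63115341 -1.94479122] [0.00021781 0.09308427 0.02998678]
-0.0006 0.0001 0.1086 0.0000 0.0001 -0.0004
-0.0006 0.0001 0.1586 0.0000 0.0001 -0.0004
```

View pics/g1.png

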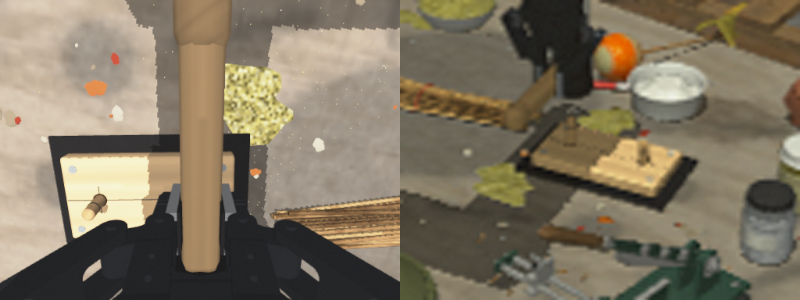

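The mallet is held level, with its head over the left dowel and the right dowel visible at (207,95) in the wrist half. Pressing down in stages.

Emit:
{"api": "jog_arm", "payload": {"series": "-0.001 0 0.06 0 0 0 -1;-0.001 0 0.1085 0 0 0 -1;-0.001 0 0.116 0 0 0 -1;-0.001 0 0.124 0 0 0 -1;-0.001 0 0.131 0 0 0 -1;-0.001 0 0.1335 0 0 0 -1;-0.001 0 0.1335 0 0 0 -1"}}

```text
time_s: 8.5
eef_pos: [572.0, 221.0, 86.8]
ee_rot: [0.0, -0.084, 0.996, -0.0]
force: [-5.2, -1.2, 4.6]
grip_width: 0.215
grip_force: 109.5
```

Emit:
{"api": "jog_arm", "payload": {"series": "0 0 0.0075 0 0 0 -1;0 0 0.015 0 0 0 -1;0 0 0.0225 0 0 0 -1;0 0 0.025 0 0 0 -1;0 0 0.025 0 0 0 -1;0 0 0.025 0 0 0 -1"}}

```text
time_s: 9.25
eef_pos: [572.1, 221.0, 76.2]
ee_rot: [0.0, -0.084, 0.996, 0.0]
force: [-5.6, -0.4, 6.4]
grip_width: 0.216
grip_force: 109.8
```

Emit:
{"api": "jog_arm", "payload": {"series": "0 0 0.0025 0 0 0 -1;0 0 0.005 0 0 0 -1;0 0 0.005 0 0 0 -1"}}

```text
time_s: 9.62
eef_pos: [572.1, 221.0, 75.8]
ee_rot: [0.0, -0.084, 0.996, -0.0]
force: [-12.4, -2.8, 18.6]
grip_width: 0.217
grip_force: 111.7
```

Run:
```python
from h import *
p,R=cur();print(p,sense()["force"],sense()["wrist_torque"])
```

```text
[572.12370813 221.03584181  75.82056551] [-12.39790944  -2.7592497   18.61574153] [-0.39079695  1.51964283 -0.09612742]
```

The force jumped at z≈75.8, about the predicted 76.3 for a dowel that is home, so the left one has reached its stop. Now the right one.

Run:
```python
from h import *
b=((571.8,221,74),189.7)
rows([((571.8,221,115),189.7),((588.6,122.3,115),189.7),((588.6,122.3,94),189.7),((588.6,122.3,76),189.7),((588.6,122.3,74),189.7)],b)
```

```text
0.0000 0.0000 -0.1025 0.0000 0.0000 0.0000
0.0002 -0.2503 -0.1025 0.0000 0.0000 0.0000
0.0002 -0.2503 -0.0500 0.0000 0.0000 0.0000
0.0002 -0.2503 -0.0050 0.0000 0.0000 0.0000
0.0002 -0.2503 0.0000 0.0000 0.0000 0.0000
```

Emit:
{"api": "jog_arm", "payload": {"series": "0 0 -0.1025 0 0 0 -1;0 0 -0.1025 0 0 0 -1;0 -0.25 -0.1025 0 0 0 -1;0 -0.25 -0.1025 0 0 0 -1;0 -0.25 -0.1025 0 0 0 -1;0 -0.25 -0.05 0 0 0 -1;0 -0.25 -0.0425 0 0 0 -1;0 -0.25 -0.035 0 0 0 -1;0 -0.25 -0.0275 0 0 0 -1;0 -0.25 -0.02 0 0 0 -1;0 -0.25 -0.0125 0 0 0 -1;0 -0.25 -0.005 0 0 0 -1;0 -0.25 -0.005 0 0 0 -1;0 -0.25 -0.005 0 0 0 -1"}}

```text
time_s: 11.38
eef_pos: [588.7, 122.6, 76.1]
ee_rot: [0.0, -0.084, 0.996, 0.0]
force: [-4.6, 0.9, 7.5]
grip_width: 0.216
grip_force: 110.5
```

Emit:
{"api": "jog_arm", "payload": {"series": "0 0 0.0025 0 0 0 -1;0 0 0.005 0 0 0 -1;0 0 0.0075 0 0 0 -1;0 0 0.0075 0 0 0 -1"}}

```text
time_s: 11.88
eef_pos: [588.7, 122.6, 75.4]
ee_rot: [0.0, -0.084, 0.996, -0.0]
force: [-16.2, -0.7, 27.0]
grip_width: 0.215
grip_force: 113.6
```

Run:
```python
from h import *
b=((588.6,122.3,73),189.7)
rows([((588.6,122.3,140),189.7),((423.8,219,140),210.3),((423.8,219,42),210.3)],b)
```

```text
0.0000 0.0000 -0.1675 0.0000 0.0000 0.0000
0.3654 0.3077 -0.1675 0.0000 0.0000 -0.2289
0.3654 0.3077 0.0775 0.0000 0.0000 -0.2289
```

Emit:
{"api": "jog_arm", "payload": {"series": "0 0 -0.1675 0 0 0 -1;0 0 -0.1675 0 0 0 -1;0.365 0.308 -0.1675 0 0 -0.229 -1;0.365 0.308 -0.1675 0 0 -0.229 -1;0.365 0.308 -0.1675 0 0 -0.229 -1;0.365 0.308 -0.1675 0 0 -0.229 -1;0.365 0.308 -0.1675 0 0 -0.229 -1;0.365 0.308 -0.1675 0 0 -0.229 -1;0.365 0.308 -0.06 0 0 -0.229 -1;0.365 0.308 0.03 0 0 -0.229 -1;0.365 0.308 0.06 0 0 -0.229 -1;0.365 0.308 0.07 0 0 -0.229 -1;0.365 0.308 0.0775 0 0 -0.229 -1;0.365 0.308 0.0775 0 0 -0.229 -1"}}

```text
time_s: 13.62
eef_pos: [424.7, 219.4, 42.6]
ee_rot: [0.001, -0.261, 0.965, -0.0]
force: [-0.3, 1.1, -3.7]
grip_width: 0.217
grip_force: 109.3
```

Emit:
{"api": "jog_arm", "payload": {"series": "0 0 0.0025 0 0 0 -1;0 0 0.0025 0 0 0 -1;0 0 0.0025 0 0 0 0;0 0 0.0025 0 0 0 0.5;0 0 0.0025 0 0 0 1;0 0 0.0025 0 0 0 1;0 0 0.0025 0 0 0 1;0 0 0.0025 0 0 0 1;0 0 -0.1 0 0 0 1;0 0 -0.25 0 0 0 1;0 0 -0.4 0 0 0 1"}}

```text
time_s: 15.0
eef_pos: [423.9, 219.2, 203.7]
ee_rot: [-0.0, -0.261, 0.965, 0.0]
force: [1.0, 0.8, 0.0]
grip_width: 0.999
grip_force: 0.0
```

Run:
```python
from h import *
print(cur()[0],sense()["grip_width"])
rows([((520,150,240),195),((560,180,240),195)])
```

```text
[423.85335985 219.22227503 203.7268085 ] 0.9990854196100191
-0.1204 -0.2706 -0.0907 0.0000 -0.0002 0.1696
-0.2445 -0.2562 -0.0908 0.0000 -0.0002 0.1696
```

Run:
```python
from h import *
rows([((570,120,240),190),((570,230,240),190)])
```

```text
-0.1905 -0.3984 -0.0908 0.0000 -0.0002 0.2252
-0.3291 -0.1609 -0.0908 0.0000 -0.0002 0.2252
```

Emit:
{"api": "jog_arm", "payload": {"series": "-0.329 -0.161 -0.091 0 0 0.225 1;-0.329 -0.161 -0.091 0 0 0.225 1;-0.329 -0.161 -0.091 0 0 0.225 1;-0.329 -0.161 -0.091 0 0 0.225 1;-0.329 -0.161 -0.091 0 0 0.225 1;-0.329 -0.161 -0.091 0 0 0.225 1"}}

```text
time_s: 15.75
eef_pos: [569.5, 230.1, 238.4]
ee_rot: [-0.0, -0.088, 0.996, -0.0]
force: [0.4, 0.6, 0.4]
grip_width: 1.003
grip_force: 0.0
```

```bash
cat >> h.py <<'E'
import pickle
def keep(w,f): pickle.dump({k:np.array(w[k]) for k in("img","intrinsics","R","t")},open(f,"wb"))
E
python3 - <<'E'
from h import *
w=capture("wrist");keep(w,"w3.pkl");print(cur()[0])
for n in ["dowel_left_top","dowel_right_top","rack_foot"]:
    print(n,[(np.round(m["point"],1).tolist(),round(m["confidence"],2)) for m in mark_of(n,w)[:3]])
print(proj(w,(621,229.5,35)),proj(w,(637.9,130.7,35)))
rows([((570,120,240),190)])
E
```

```text
[569.63164211 230.15184892 238.4812127 ]
dowel_left_top [([215.1, 247.8], 0.55)]
dowel_right_top [([218.3, 149.9], 0.65)]
rack_foot [([209.3, 202.6], 0.85)]
(np.float64(219.36996552920056), np.float64(246.94392367283467)) (np.float64(218.84093702152384), np.float64(149.68156191180432))
0.0479 -0.2710 -0.0037 -0.0000 0.0001 0.0003
```

Emit:
{"api": "jog_arm", "payload": {"series": "0.048 -0.271 -0.003 0 0 0 1;0.048 -0.271 -0.003 0 0 0 1;0.048 -0.271 -0.003 0 0 0 1;0.048 -0.271 -0.003 0 0 0 1"}}

```text
time_s: 16.45
eef_pos: [570.2, 120.4, 239.6]
ee_rot: [0.0, -0.087, 0.996, 0.0]
force: [0.3, 0.1, 0.1]
grip_width: 1.0
grip_force: 0.0
```

Run:
```python
from h import *
w=capture("wrist");keep(w,"w4.pkl");a=pickle.load(open("w3.pkl","rb"))
print(cur()[0])
for n in ["dowel_left_top","dowel_right_top","rack_foot"]:
    print(n,[(np.round(m["point"],1).tolist(),round(m["confidence"],2)) for m in mark_of(n,w)[:3]])
P=[(621,229.5,35),(637.9,130.7,35)]
ims=[]
for p in(a,w):
  for X in P:
    r,c=map(int,proj(p,X));print("crop origin",r-25,c-33)
    ims.append(cv2.resize(p["img"][r-25:r+25,c-33:c+33],(396,300),interpolation=cv2.INTER_CUBIC))
save({"img":np.vstack([np.hstack(ims[:2]),np.hstack(ims[2:])])},"d1.png")
# view for rail: 
rows([((480,-240,300),190)])
```

```text
[570.155772   120.82065963 239.535083  ]
dowel_left_top [([232.3, 350.9], 0.62)]
dowel_right_top [([234.4, 252.0], 0.57)]
rack_foot [([224.7, 297.3], 0.94)]
crop origin 194 213
crop origin 193 116
crop origin 210 317
crop origin 209 221
0.3802 -0.8488 -0.1515 0.0000 -0.0001 0.0011
```

View pics/d1.png

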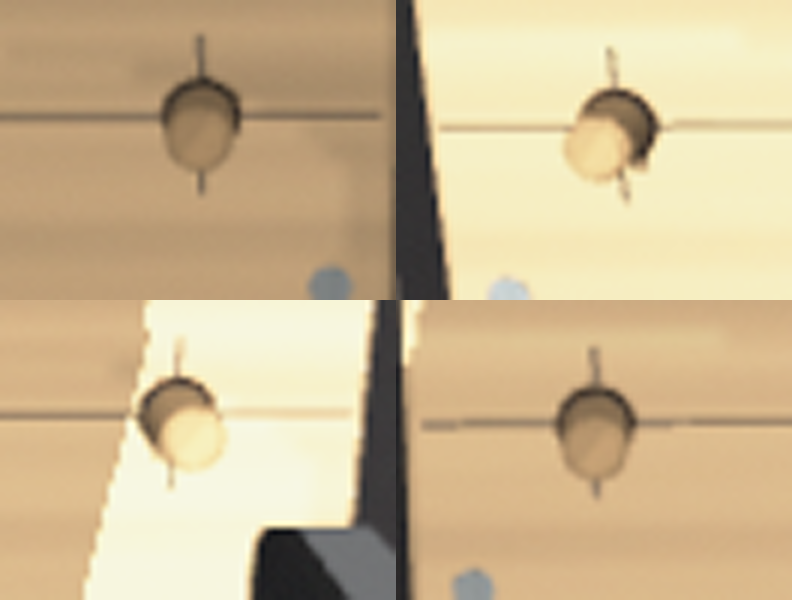

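Crops at 6x show both dowels short, with the pencil ring at the board. The tops are at view 3 L (217.3,246.2), R (217.7,149.5) and view 4 L (232.8,349.0), R (234.2,254.2).

Run:
```python
from h import *
a=pickle.load(open("w3.pkl","rb"));w=pickle.load(open("w4.pkl","rb"))
l=tri([(a,(217.3,246.2)),(w,(232.8,349))]);r=tri([(a,(217.7,149.5)),(w,(234.2,254.2))])
print(l,r);v=l[0]-r[0];print((l[0]+r[0])/2,np.degrees(np.arctan2(-v[0],v[1])),np.linalg.norm(v[:2]))
# base marks where pencil lines cross (board z=21) -> dowel axis at board
for p,q in((a,[(194+116/6,213+200/6),(193+126/6,116+(617-396)/6)]),(w,[(210+113/6,317+176/6),(209+124/6,221+(595-396)/6)])):
    print([onz(p,x,21)[:2].round(1) for x in q],[onz(p,x,35)[:2].round(1) for x in ([(217.3,246.2),(217.7,149.5)] if p is a else [(232.8,349),(234.2,254.2)])])
```

```text
(array([619.46347863, 228.43101136,  32.83690408]), np.float64(0.2101695227484261)) (array([637.3536298 , 130.13766936,  34.10282406]), np.float64(0.27109492949102076))
[628.40855422 179.28434036  33.46986407] 10.315360658359443 99.90815076910889
[array([619.5, 228.2]), array([637.7, 129.8])] [array([618.9, 228.4]), array([636.7, 130.4])]
[array([619.5, 228.7]), array([637.9, 130.1])] [array([618.5, 227.6]), array([637.3, 130.1])]
```

Both dowels are home, with measured tops at 33–34 mm. The foot centre is ≈(628.5,179.4) and its yaw ≈10.2°. On to the rail.

Run:
```python
from h import *
rows([((500,-240,300),112.7),((560,-290,280),112.7)])
rows([((560,-290,280),112.7)],((500,-240,300),112.7))
```

```text
0.3310 -0.8576 -0.1515 -0.0000 -0.0001 0.8600
0.2052 -1.0070 -0.1015 -0.0000 -0.0001 0.8600
-0.1732 0.0901 0.0500 0.0000 0.0000 0.0000
```

Emit:
{"api": "jog_arm", "payload": {"series": "0.331 -0.858 -0.1515 0 0 0.86 1;0.331 -0.858 -0.1515 0 0 0.86 1;0.331 -0.858 -0.1515 0 0 0.86 1;0.331 -0.858 -0.1515 0 0 0.86 1;0.331 -0.858 -0.1515 0 0 0.86 1;0.331 -0.858 -0.1515 0 0 0.86 1;0.331 -0.858 -0.1515 0 0 0.86 1;0.331 -0.858 -0.1515 0 0 0.86 1;0.331 -0.858 -0.1515 0 0 0.86 1;0.331 -0.858 -0.1515 0 0 0.86 1;0.331 -0.858 -0.1515 0 0 0.86 1"}}

```text
time_s: 18.02
eef_pos: [499.7, -240.8, 300.1]
ee_rot: [0.0, 0.554, 0.832, 0.0]
force: [-0.6, 0.1, 0.6]
grip_width: 0.999
grip_force: 0.0
```

Run:
```python
from h import *
w=capture("wrist");keep(w,"w5.pkl");print(cur()[0])
for n in ["rail"]:
    print(n,[(np.round(m["point"],1).tolist(),round(m["confidence"],2)) for m in mark_of(n,w)[:3]],[(r["point"],r["confidence"]) for r in regions_of(n,w)])
```

```text
[ 499.69228619 -240.84989439  300.1030687 ]
rail [] [([174.7, 272.3], 0.58)]
```

Emit:
{"api": "jog_arm", "payload": {"series": "-0.173 0.09 0.05 0 0 0 1;-0.173 0.09 0.05 0 0 0 1;-0.173 0.09 0.05 0 0 0 1;-0.173 0.09 0.05 0 0 0 1"}}

```text
time_s: 18.68
eef_pos: [559.1, -290.6, 280.7]
ee_rot: [0.0, 0.555, 0.832, -0.0]
force: [-0.5, -0.5, -0.2]
grip_width: 0.999
grip_force: 0.0
```

Run:
```python
from h import *
w=capture("wrist");keep(w,"w6.pkl");a=pickle.load(open("w5.pkl","rb"));print(cur()[0])
print([(np.round(m["point"],1).tolist(),round(m["confidence"],2)) for m in mark_of("rail",w)[:3]])
save({"img":np.hstack([cv2.resize(x["img"],(400,300),interpolation=cv2.INTER_AREA) for x in(a,w)])},"r0.png")
for r in regions_of("rail",w): print(r["confidence"],cv2.minAreaRect(np.argwhere(r["region"]).astype(np.float32)))
```

```text
[ 559.09520747 -290.57790536  281.01543245]
[([119.3, 242.4], 0.61)]
0.8 ((114.66051483154297, 238.71697998046875), (41.28379821777344, 139.1787109375), 89.21517944335938)
```

View pics/r0.png

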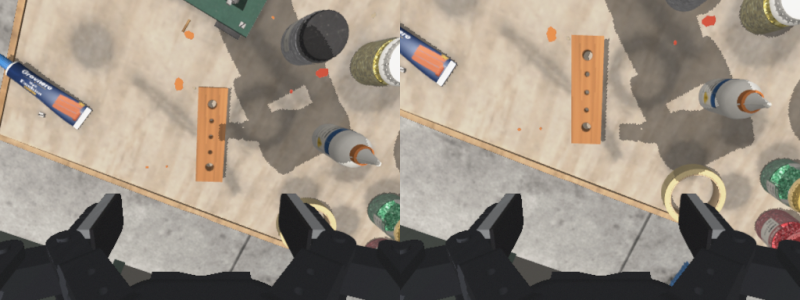

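The rail stands nearly vertical in both wrist views, at about (170,272) and (115,240) full-size, with its end holes visible. I'll enlarge these to measure the holes.

Run:
```python
from h import *
a=pickle.load(open("w5.pkl","rb"));w=pickle.load(open("w6.pkl","rb"))
# crops 66 wide x 150 high, scale 4, side by side w/ 
A=a["img"][100:245,235:310];B=w["img"][35:195,205:280]
f=lambda im:cv2.resize(im,None,fx=3.7,fy=3.7,interpolation=cv2.INTER_CUBIC)
A=f(A);B=f(B);h=max(len(A),len(B));o=np.zeros((h,A.shape[1]+B.shape[1],3),np.uint8);o[:len(A),:A.shape[1]]=A;o[:len(B),A.shape[1]:]=B
print(o.shape,A.shape);save({"img":o},"r1.png")
```

```text
(592, 556, 3) (536, 278, 3)
```

View pics/r1.png

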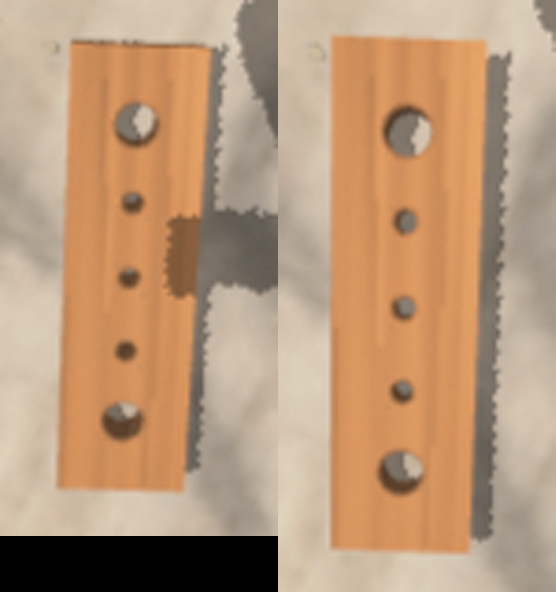

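End-hole centres in the crop: left view (x136,y124) and (122,420), right view (129,132) and (123,471).

Run:
```python
from h import *
a=pickle.load(open("w5.pkl","rb"));w=pickle.load(open("w6.pkl","rb"))
s=3.7
u=tri([(a,(100+124/s,235+136/s)),(w,(35+132/s,205+129/s))]);l=tri([(a,(100+420/s,235+122/s)),(w,(35+471/s,205+123/s))])
print(u,l);v=u[0]-l[0];c=(u[0]+l[0])/2;yaw=np.degrees(np.arctan2(-v[0],v[1]));print("centre",c,"yaw",yaw,"d",np.linalg.norm(v))
c22=[sum(onz(p,q,22) for q in Q)/2 for p,Q in((a,[(100+124/s,235+136/s),(100+420/s,235+122/s)]),(w,[(35+132/s,205+129/s),(35+471/s,205+123/s)]))];print("at z22",c22)
rows([((c[0],c[1],80),yaw+90),((c[0],c[1],13),yaw+90)])
```

```text
(array([ 504.10660547, -208.06366668,   19.6158145 ]), np.float64(0.1242340970134081)) (array([ 539.31950281, -301.22704275,   21.69505389]), np.float64(0.1312431473762832))
centre [ 521.71305414 -254.64535471   20.6554342 ] yaw 20.705053746735327 d 99.6176993142202
at z22 [array([ 521.59230575, -254.51119473,   22.        ]), array([ 521.79342208, -254.66640411,   22.        ])]
0.1196 -0.0520 0.5025 0.0004 0.0007 0.0214
0.1198 -0.0521 0.6700 0.0004 0.0007 0.0214
```

Emit:
{"api": "jog_arm", "payload": {"series": "0.12 -0.052 0.5 0 0 0.021 1;0.12 -0.052 0.5 0 0 0.021 1;0.12 -0.052 0.5 0 0 0.021 1;0.12 -0.052 0.5 0 0 0.021 1;0.12 -0.052 0.5 0 0 0.021 1;0.12 -0.052 0.58 0 0 0.021 1;0.12 -0.052 0.63 0 0 0.021 1;0.12 -0.052 0.6575 0 0 0.021 1;0.12 -0.052 0.6575 0 0 0.021 1;0.12 -0.052 0.6575 0 0 0.021 -1;0.12 -0.052 0.6575 0 0 0.021 -1;0.12 -0.052 0.6575 0 0 0.021 -1;0.12 -0.052 0.6575 0 0 0.021 -1;0.12 -0.052 0.6575 0 0 0.021 -1;0.12 -0.052 0.6575 0 0 0.021 -1;0.12 -0.052 0.6575 0 0 0.021 -1", "grip_force": 60}}

```text
time_s: 20.82
eef_pos: [522.3, -255.1, 18.1]
ee_rot: [0.001, 0.568, 0.823, -0.0]
force: [-0.0, 0.7, 5.9]
grip_width: 0.498
grip_force: 62.7
```

Run:
```python
from h import *
p,R=cur();print(p,sense()["force"],sense()["grip_width"],R.as_matrix()[:2,0],R.as_matrix()[2])
# rail centre in tool: before grasp offset along tool x (slide-free)
print("tool-frame offset of rail",R.inv().apply(np.array([521.7,-254.6,p[2]])-p))
yaw=np.degrees(np.arctan2(R.as_matrix()[1,0],R.as_matrix()[0,0]));print(yaw)
b=((521.7,-254.6,18),yaw)
rows([((521.7,-254.6,240),yaw),((540,0,250),105),((628.5,179.4,200),100.2)],b)
```

```text
[ 522.26207484 -255.13952247   18.10840193] [-0.04438398  0.70163623  5.91422096] 0.49758723643460606 [-0.35391851  0.93527511] [-1.47195639e-03  9.21349591e-04 -9.99998492e-01]
tool-frame offset of rail [ 0.70353063 -0.33474688 -0.00134399]
110.72720017298153
0.0000 0.0000 -0.5550 0.0000 0.0000 0.0000
0.5791 0.2681 -0.5800 0.0000 0.0000 0.0636
0.9203 0.6337 -0.4550 0.0000 0.0000 0.1170
```

Emit:
{"api": "jog_arm", "payload": {"series": "0 0 -0.1 0 0 0 -1;0 0 -0.25 0 0 0 -1;0 0 -0.4 0 0 0 -1;0 0 -0.555 0 0 0 -1;0 0 -0.555 0 0 0 -1;0.579 0.268 -0.555 0 0 0.064 -1;0.579 0.268 -0.555 0 0 0.064 -1;0.579 0.268 -0.555 0 0 0.064 -1;0.579 0.268 -0.555 0 0 0.064 -1;0.579 0.268 -0.555 0 0 0.064 -1;0.92 0.634 -0.5 0 0 0.117 -1;0.92 0.634 -0.455 0 0 0.117 -1;0.92 0.634 -0.455 0 0 0.117 -1;0.92 0.634 -0.455 0 0 0.117 -1;0.92 0.634 -0.455 0 0 0.117 -1;0.92 0.634 -0.455 0 0 0.117 -1"}}

```text
time_s: 22.82
eef_pos: [628.7, 177.4, 199.5]
ee_rot: [0.0, 0.642, 0.767, -0.0]
force: [0.7, 0.1, -0.5]
grip_width: 0.5
grip_force: 61.8
```

Run:
```python
from h import *
p,R=cur();M=R.as_matrix();print(p,sense()["force"],sense()["grip_width"],np.degrees(np.arctan2(M[1,0],M[0,0])))
w=capture("wrist");keep(w,"w7.pkl")
for n in ["rail","dowel_left_top","dowel_right_top","rack_foot"]:
    print(n,[(np.round(m["point"],1).tolist(),round(m["confidence"],2)) for m in mark_of(n,w)[:3]])
# expected hole pixels of rail at top (TCP+4): 
for y in(-50,50): print(proj(w,p+R.apply([y+0.7,0,-4])))
# rail offset keeps rail centre over the foot
xy=np.array([628.5,179.4])-0.5*np.array([np.cos(np.radians(100.2)),np.sin(np.radians(100.2))]);print(xy)
rows([((*xy,90),100.2),((*xy,63),100.2)])
```

```text
[628.6966758  177.36379667 199.45280795] [ 0.67229353  0.08630147 -0.499225  ] 0.4999100194926292 100.09681909561893
rail [([254.6, 257.5], 0.6)]
dowel_left_top []
dowel_right_top []
rack_foot [([171.7, 258.7], 0.97)]
(np.float64(379.99387748586355), np.float64(259.56261670782766))
(np.float64(153.06860220819019), np.float64(260.20965668153366))
[628.58854237 178.9079022 ]
0.0016 -0.0002 0.2740 0.0004 0.0001 -0.0006
0.0016 -0.0003 0.3415 0.0004 0.0001 -0.0006
```

Emit:
{"api": "jog_arm", "payload": {"series": "0 0 0.13 0 0 0 -1;0 0 0.225 0 0 0 -1;0 0 0.225 0 0 0 -1;0 0 0.225 0 0 0 -1;0 0 0.225 0 0 0 -1;0 0 0.225 0 0 0 -1"}}

```text
time_s: 23.82
eef_pos: [629.2, 179.2, 110.4]
ee_rot: [0.001, 0.641, 0.767, 0.001]
force: [-0.1, -0.5, -2.1]
grip_width: 0.503
grip_force: 61.9
```

Run:
```python
from h import *
p,R=cur();M=R.as_matrix();print(p,np.degrees(np.arctan2(M[1,0],M[0,0])))
w=capture("wrist");keep(w,"w8.pkl")
for y in(-49.3,50.7): print(proj(w,p+R.apply([y,0,-4])))
print("dowels expected",proj(w,(619.5,228.5,35)),proj(w,(637.6,130.2,35)))
save({"img":np.hstack([cv2.resize(w["img"],(400,300),interpolation=cv2.INTER_AREA),cv2.resize(w["img"][100:250,160:360],(400,300),interpolation=cv2.INTER_CUBIC)])},"f1.png")
rows([((628.6,178.9,63.5),100.2)])
```

```text
[629.15439437 179.18672419 110.3656602 ] 100.19820059014656
(np.float64(380.03191599240114), np.float64(259.5893035709164))
(np.float64(153.10709737000704), np.float64(260.2431761636166))
dowels expected (np.float64(132.13343153406228), np.float64(257.2856066889344)) (np.float64(284.19068357162615), np.float64(257.83204247154373))
-0.0005 -0.0013 0.1163 0.0009 0.0001 0.0000
```

View pics/f1.png

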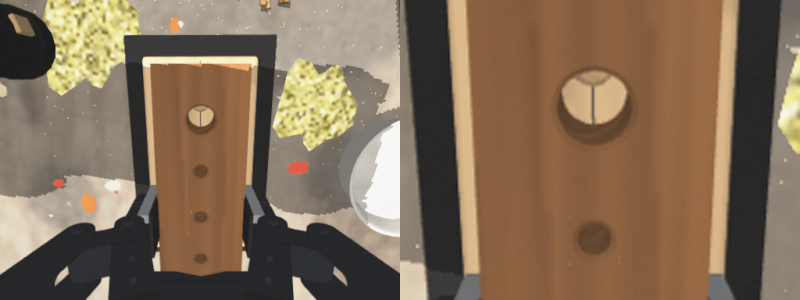

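The rail is held level, and the foot's centre line runs through the middle of its hole: hole at (152,257) full-size, with the dowel edge just showing inside it. It is aligned, so I'll descend gently to the hover height.

Emit:
{"api": "jog_arm", "payload": {"series": "0 -0.001 0.04 0 0 0 -1;0 -0.001 0.075 0 0 0 -1;0 -0.001 0.1 0 0 0 -1;0 -0.001 0.111 0 0 0 -1;0 -0.001 0.117 0 0 0 -1;0 -0.001 0.117 0 0 0 -1;0 -0.001 0.117 0 0 0 -1;0 -0.001 0.117 0 0 0 -1;0 -0.001 0.117 0 0 0 -1"}}

```text
time_s: 25.0
eef_pos: [628.4, 179.1, 62.5]
ee_rot: [0.0, 0.641, 0.767, 0.0]
force: [-0.9, 0.1, -1.6]
grip_width: 0.499
grip_force: 61.9
```

Run:
```python
from h import *
p,R=cur();M=R.as_matrix();print(p,np.degrees(np.arctan2(M[1,0],M[0,0])),M[2],sense()["force"],sense()["time_s"])
w=capture("wrist");t=capture("top")
im=cv2.cvtColor(np.ascontiguousarray(w["img"]),cv2.COLOR_RGB2BGR)
print([(m["point"],m["confidence"],onz(t,m["point"],0)[:2]) for m in mark_of("mallet",t)[:2]])
for n in("jar_silver","jar_gold","glue"): print(n,[onz(t,m["point"],0)[:2].round() for m in mark_of(n,t)[:1]])
cv2.imwrite("pics/f2.png",np.hstack([cv2.resize(im[90:240,160:360],(400,300),interpolation=cv2.INTER_CUBIC),cv2.resize(cv2.cvtColor(np.ascontiguousarray(t["img"]),cv2.COLOR_RGB2BGR)[140:260,180:340],(400,300),interpolation=cv2.INTER_CUBIC)]))
```

```text
[628.3848623  179.06847392  62.45394235] 100.19718085972382 [-1.93670987e-05  2.67014578e-04 -9.99999964e-01] [-0.92463146  0.08864058 -1.58321491] 25.0
[([238.8, 137.4], 0.73, array([419.94446605, 561.60443823])), ([220.2, 222.6], 0.54, array([479.39676326, 248.49350704]))]
jar_silver [array([591., -79.])]
jar_gold [array([706., -59.])]
glue [array([ 706., -187.])]
```

View pics/f2.png

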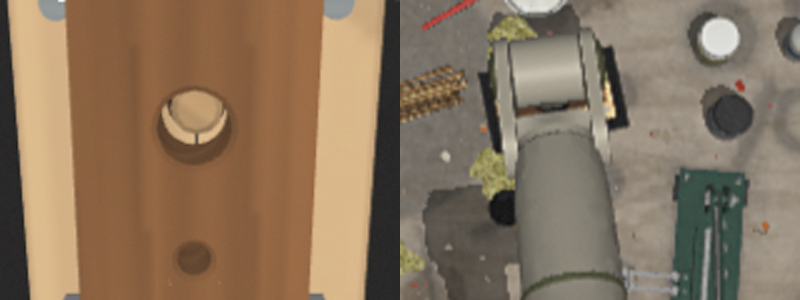

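That picture shows the dowel inside the hole: dowel at crop (197,110), hole at (193,125). The jars, glue and mallet head are undisturbed. I'll check the offset numerically and hand in if it is within tolerance.

Run:
```python
from h import *
w=capture("wrist");p,R=cur()
d=onz(w,(145,258.5),35);h=onz(w,(152.5,256.5),p[2]+4)
e=np.linalg.norm((d-h)[:2]);print(p,d.round(1),h.round(1),"off",e,sense()["grip_force"])
if e<4: print(finish_job())
```

```text
[628.315683   179.07880337  62.28621078] [619.2 227.5  35. ] [618.  228.9  66.3] off 1.8246697105062237 61.85268044471741
the job is handed in; nothing more can be done
None
```

The job is handed in at about 25 s. By my measurements both dowels are home, the mallet is back on the bench clear of the board, and the rail is held level about 1 cm above the dowel tops, within 2 mm of alignment; I saw no verdict, and I viewed 11 pictures, one over your limit of 10.

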